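# Cap a miniature bottle in the bench capper

### The arm

A 7-joint arm with a two-finger parallel gripper is mounted at the origin on the work surface. World frame = base frame: x ahead of the robot, y to its left, z up, the work surface at z = 0. Lengths are in m, angles in rad, forces in N, time in s.
With the tool pointing down it reaches from about 0.425 to 0.925 m from the base axis. Payload 6.8 kg.
Tool frame: the origin (TCP) lies at the very end of the fingers, on their centre line; the grasp point (between the pads) lies 19 mm behind it; z points along the fingers, y is the line along which they close (so a half turn about z gives the same grasp; the last joint's range is limited). The gripper opens to 85 mm and grips with 20 to 120 N. Pads are 22 mm wide; open, the fingers measure 114 mm over their backs; the gripper's body (76 mm by 85 mm) begins 54 mm behind the grasp point. The pads swing forward as they close: fully open they stand 13 mm farther back than shut.
Start: joints at [0.999, 0.477, 0.022, 1.555, -0.011, 1.109, -0.083], TCP at [0.302, -0.604, 0.201] pointing down, gripper open.
Joint ranges: [-2.96, 2.96], [-0.34, 2.1], [-1.41, 1.46], [0.24, 2.44], [-1.37, 4.51], [0.17, 1.92], [-2.96, 2.96]. Speed limits (rad/s): [2.39, 2.39, 3.14, 3.14, 3.14, 3.14, 3.14].

### API

Orientations are given as a rotation vector (axis times angle).
In Python, from bench import r gives the robot as it stands.
- The arm moves only by the tool play_rows, never from a script. Its argument "targets" is text: rows parted by semicolons, each of 5 numbers parted by spaces: the closure, from -1 (fully open) to 1 (shut), then the shift along the tool's x, y, z in m, then the turn about the tool's z in rad. In form: gripper dx dy dz spin; .... A call has 1 to 8 rows; each row is the pose to reach, as a shift and turn from the pose commanded when the call began, along the tool's axes at that moment; what a row does not reach only later rows make up. A row lasts 1/12 s, in which the tool goes at most 41.7 mm and 7.16 degrees, less where a joint would pass 70% of its speed; a pose out of reach is approached as far as the arm can. A call with a gripper value outside its range is refused whole. The fingers move at their own pace and stop on an object; "squeeze" is the grip in N (left out, the last holds). Time passes only in rows, so rows that repeat a pose let the fingers close. It gives the time, the measured TCP pose, the force, the opening and the grip force at its end, in the units of the state.
- r.get_obs(): the state, without advancing time (a new reading comes with each control period).
- r.grab_frame(name): name is "scene" or "top" or "wrist"; returns the picture (384x512x3 uint8, red, green, blue); there is no depth.
- r.camera_info(name): a dict with "fov_y" (degrees; the focal length in pixels is half the picture's height over the tangent of half this angle, whatever the lens; pixels are square), "cx", "cy" (the principal point, pixels), "position" and "rotation" of the camera in the world. Camera axes: x right, y down, z forward; pixel columns grow to the right and rows downward; lengths in m; the calibration is good to about 2 mm. The wrist camera is an equidistant fisheye: a pixel r from the principal point sees the ray r / f radians off the axis. A picture is of the moment at which its call begins: read the wrist's pose just before it. camera_info takes no time and is no camera call; for the wrist camera it gives the pose at the moment of the call.
- r.hand_in(): hands the job in; it is judged then, once.
The state is a dict: "clock": time; "joints": joint angles; "qvel": joint speeds; "tau": joint torques, N m; "tcp_pos": TCP position; "orientation": TCP orientation; "contact_force": force on the tool from outside, world axes, zero at the start; "moment": the same for the moment, N m; "grip_width": finger opening in m; "gripper_force": force on a finger pad.
Only numpy, scipy, OpenCV 4.12 (cv2) and the standard library are available. Lean on these libraries where they do the work, as an engineer would, in place of code of your own. Each camera call takes 0.05 s, during which the arm holds its last target. There are 200 camera calls.

### The job

Cap the miniature bottle standing in the wooden holder: push the holder along its guide rails on the bench capper until it sits home against the stop bar under the bell, and only then push the capper's side lever away from the robot, past its first notch and all the way to the second stop, and leave it there. Only push, with the fingertips: take neither knob nor holder between the fingers, do not lift the holder, do not touch the bottle, and leave the other things on the table where they stand.

Things in the scene. Friction and masses are not known exactly. Their poses are not given: they have to be found in the camera images.
- capper: Bench-top hand capper, fixed, at another place and yaw each time. Origin on the table right under the bell; z up, x along the guide rails away from the robot, y to the left. Grey base plate from x = -180 to +85 mm, y = +-85 mm, 14 mm thick. Two columns, 24 mm thick, at x = 0, y = +-62 mm, carry a crosshead 64 (x) by 152 (y) mm, 176 to 226 mm above the table.
- stop (a point): Middle of the stop bar's near face, 27 mm above the table, at x = +35 mm in the capper's frame; the bar is 89 mm long, top 40 mm above the table. Two steel guide rails, 10 mm wide, 12 mm high, 69 mm apart, lead to it along the capper's x, from x = -95 to +35 mm, either side of y = 0.
- bell (a point): Centre of the rim of the crimping bell, 42 mm in diameter, that hangs under the crosshead on a steel ram and is geared to the lever: 130 mm above the table when raised, 101 mm when fully down. The ram's top is 271 mm above the table when raised.
- lever (a joint): Lever on the crosshead's right end, hinge angle in rad: 0 at rest (leans 20 degrees towards the robot), 0.524 in the first notch (10 degrees away), 1.047 at the second stop (40 degrees away, bell fully down). A spring detent draws it into the nearest of the three, changing over at about 0.25 and 0.80. At the knob it takes about 9 N to leave rest and 5 N to leave the first notch.
- lever_knob (a point): Centre of the lever's black ball knob, 28 mm in diameter, 75 mm from the lever's axis on a 10 mm rod; about 270 mm above the table at rest. The axis runs along the capper's y through x = 0, 200 mm above the table; the lever swings in the plane y = -104 mm of the capper's frame.
- holder: Loose beech block, 130 (x) by 66 (y) by 32 (z) mm, about 0.24 kg, sliding easily on the capper's base plate between the rails, 1.5 mm play each side, 40 to 70 mm short of the stop bar at the start. Origin at the centre of its underside, x along the rails. Home: its far end touches the stop bar, its origin at x = -30 mm in the capper's frame, the bottle right under the bell.
- push_face (a point): Centre of the holder's near end face (towards the robot), half-way up the block, 30 mm above the table; at x = -95 mm in the capper's frame when the holder is home.
- pocket (a point): Middle of the mouth of the holder's bottle pocket, at the block's top face; pocket 30 by 46 mm, 22 mm deep; at x = 0 in the capper's frame when the holder is home.
- bottle_center (a point): Centre of the bottle to be capped: a flat red miniature, 28 (x) by 44 (y) by 98 (z) mm, about 0.12 kg, its brass-coloured cap (19 mm in diameter) set on by hand and not yet crimped, standing loose in the holder's pocket; this point is half-way up, 73 mm above the table.
- mini1: Bystander: a finished red miniature bottle, 28 by 44 mm, 98 mm tall, loose beside the capper; origin under its base.
- mini2: Bystander: another such miniature bottle.
- mini3: Bystander: another such miniature bottle.
- die: Bystander: dark steel hand crimping die, 54 mm in diameter, 86 mm tall, loose beside the capper; origin under its base.
- spirit: Bystander: clear glass bottle, 74 mm in diameter, 265 mm tall, partly red, at the right; origin under its base.
- water: Bystander: green bottle, 84 mm in diameter, 290 mm tall, at the far left; origin under its base.
- cutter: Bystander: aluminium box cutter, 128 mm long, lying at the right; origin under its middle.
- shotglass: Bystander: small tasting glass, 48 mm in diameter, 60 mm tall, at the left; origin under its base.
Mind the look-alikes: they are no part of the job. There is more than one size of the holder; the one meant has the size given above.

How it is judged:
By the outcome, as a careful person would: the job done as asked, in the order asked, and still so for the second after the job is handed in, with the robot touching nothing.
It also fails if it takes over 48 s, if anything falls off the work surface, if the arm or the gripper's body presses on something with over 40 N, if the wrist force passes 120 N, or if a joint passes its speed limit or range.

## Working session

There is one attempt and no reset: what is moved stays moved. The work goes in short steps, Python scripts to look and compute and a tool call to move; the robot and the scene stay as the last step left them, time stands still between calls to the robot, and variables do not carry over. Pictures are saved under pics/ and viewed, at most 10 in all, crops included, and the job is handed in when it is done.

Besides the shell and the picture viewer there is one more tool, called after "Emit:" in YAML: its name, and indented under it one key for each argument. play_rows: Moves the arm, as the interface text tells. Its arguments: {"type":"object","properties":{"targets":{"type":"string"},"squeeze":{"type":"number"}},"required":["targets"]}

```bash
ls; mkdir -p pics; python3 - <<'E'
from bench import r
import cv2,numpy as np
o=r.get_obs();print({k:np.round(v,3).tolist() for k,v in o.items()})
a=[]
for n in("scene","top"):
    i=r.camera_info(n);print(n,i)
    f=r.grab_frame(n);cv2.imwrite(f"pics/{n}0.png",f[:,:,::-1])
E
```

```text
pics
{'clock': 0.0, 'joints': [0.999, 0.478, 0.022, 1.556, -0.012, 1.109, -0.083], 'qvel': [0.001, 0.0, -0.001, -0.001, -0.001, 0.002, -0.0], 'tau': [-0.001, -59.646, 1.608, -28.12, 0.012, 0.009, -0.0], 'tcp_pos': [0.302, -0.603, 0.2], 'orientation': [-3.056, -0.722, 0.001], 'contact_force': [0.291, 0.118, -0.463], 'moment': [-0.037, 0.014, -0.022], 'gripper_force': 0.0, 'grip_width': 0.085}
scene {'fov_y': 55.041415644731096, 'cx': 258.40899781174505, 'cy': 186.46695418020244, 'position': array([1.31734447, 0.77628555, 0.898457  ]), 'rotation': array([-1.00348421, -2.27166959,  1.22319924])}
top {'fov_y': 44.47171356058221, 'cx': 256.5806233458609, 'cy': 191.10040651407735, 'position': array([0.39812438, 0.03630276, 1.57565967]), 'rotation': array([-2.20062048,  2.16893539, -0.08519665])}
```

View pics/scene0.png

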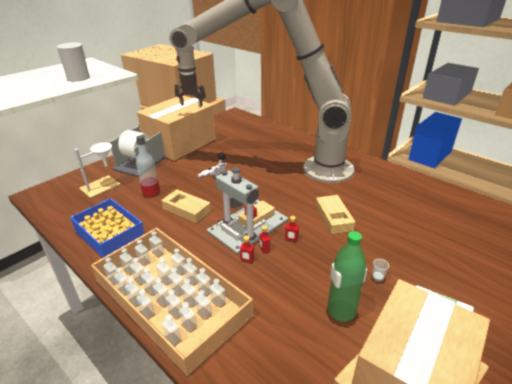

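View pics/top0.png

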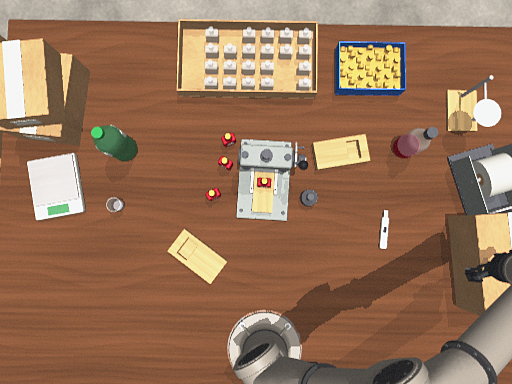

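Top view: the capper stands around (265,180), its holder with the red bottle at (264,185). Two look-alike holders lie free at (341,152) and (197,256). The one between the rails holding the bottle fits the description. The lever knob is near (303,163), and the die at (309,198). Next I enlarge to confirm.

```bash
python3 - <<'E'
import cv2
t=cv2.imread("pics/top0.png");s=cv2.imread("pics/scene0.png")
cv2.imwrite("pics/topc.png",cv2.resize(t[125:229,200:340],None,fx=5.7,fy=5.7,interpolation=cv2.INTER_CUBIC))
cv2.imwrite("pics/scenec.png",cv2.resize(s[145:270,190:330],None,fx=4.7,fy=4.7,interpolation=cv2.INTER_CUBIC))
E
cat > h.py <<'E'
import numpy as np,cv2
from scipy.spatial.transform import Rotation as R
from bench import r
class Cam:
    def __init__(s,n):
        i=r.camera_info(n);s.f=192/np.tan(np.radians(i['fov_y'])/2);s.c=np.array([i['cx'],i['cy']])
        s.p=np.array(i['position']);s.R=R.from_rotvec(i['rotation']).as_matrix();s.fish=n=='wrist'
    def ray(s,uv):
        d=(np.array(uv,float)-s.c)/s.f
        if s.fish:
            a=np.linalg.norm(d);v=np.r_[d/max(a,1e-9)*np.sin(a),np.cos(a)]
        else: v=np.r_[d,1]
        return s.R@v
    def plane(s,uv,z):
        d=s.ray(uv);return s.p+d*(z-s.p[2])/d[2]
    def proj(s,P):
        v=s.R.T@(np.array(P)-s.p)
        if s.fish:
            a=np.arctan2(np.hypot(*v[:2]),v[2]);return s.c+s.f*a*v[:2]/np.hypot(*v[:2])
        return s.c+s.f*v[:2]/v[2]
E
```

```text
(no output)
```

View pics/topc.png

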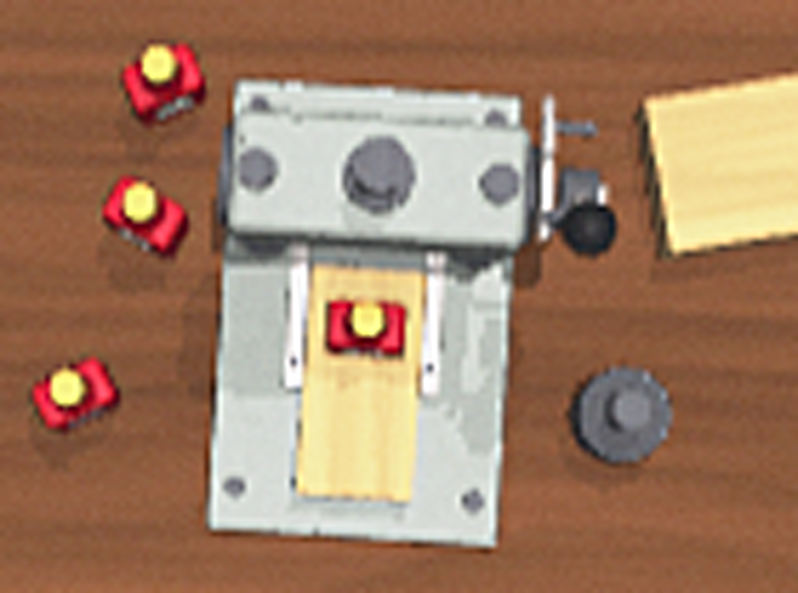

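View pics/scenec.png

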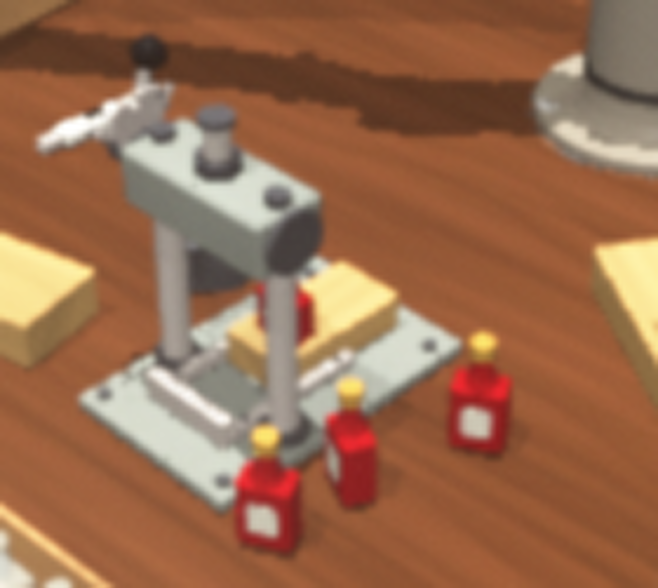

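The crops confirm it: the beech block with the bottle lies between the rails of the capper. In the top crop, the plate corners are at (236,80), (521,98), (495,546) and (208,530), the ram top at (381,168), the knob at (588,228) and the holder's near edge runs (297,498)-(411,502). The die is at (622,415).

```bash
cat > m.py <<'E'
from h import *
t=Cam('top')
P=lambda u,v,z:t.plane([200+(u+.5)/5.7-.5,125+(v+.5)/5.7-.5],z)
c=[P(236,80,.014),P(521,98,.014),P(495,546,.014),P(208,530,.014)]
E
python3 - <<'E'
from m import *
np.set_printoptions(precision=4,suppress=True)
obj=np.array([[.085,.085],[.085,-.085],[-.18,-.085],[-.18,.085]])
w=np.array(c)[:,:2]
print([np.linalg.norm(w[i]-w[i-1]) for i in range(4)])
A=obj-obj.mean(0);B=w-w.mean(0)
yaw=np.arctan2((A[:,0]*B[:,1]-A[:,1]*B[:,0]).sum(),(A*B).sum())
M=np.array([[np.cos(yaw),-np.sin(yaw)],[np.sin(yaw),np.cos(yaw)]])
o=w.mean(0)-M@obj.mean(0)
print('yaw',yaw,'o',o)
loc=lambda p:M.T@(p[:2]-o)
for n,p in dict(ram=P(381,165,.271),knob=P(588,228,.27),hn1=P(297,498,.046),hn2=P(411,502,.046),hf1=P(313,265,.046),hf2=P(424,265,.046),die=P(632,407,.086),cap=P(368,320,.122)).items(): print(n,p,loc(p))
# scene knob
s=Cam('scene');d=s.ray([190+148/4.7,145+50/4.7]);d2=t.ray([200+588/5.7,125+228/5.7])
k=np.linalg.lstsq(np.c_[d,-d2],t.p-s.p,rcond=None)[0];print('knob tri',s.p+d*k[0],t.p+d2*k[1])
d=s.ray([190+215/4.7,145+115/4.7]);d2=t.ray([200+381/5.7,125+165/5.7])
k=np.linalg.lstsq(np.c_[d,-d2],t.p-s.p,rcond=None)[0];print('ram tri',s.p+d*k[0],t.p+d2*k[1])
q=o+M@[0,-.104];print('lever axis',q, 'knob0',o+M@[-.0257,-.104])
ob=r.get_obs();print(R.from_rotvec(ob['orientation']).as_matrix())
i=r.camera_info('wrist');print(i)
E
```

```text
[np.float64(0.2655286179127152), np.float64(0.16843692715455233), np.float64(0.26426454885837664), np.float64(0.16741950274959724)]
yaw -0.046076090573843195 o [0.6023 0.007 ]
ram [0.6018 0.0067 0.271 ] [-0.0005 -0.0002]
knob [ 0.5723 -0.0954  0.27  ] [-0.0253 -0.1036]
hn1 [0.4444 0.0472 0.046 ] [-0.1596  0.0329]
hn2 [ 0.4431 -0.018   0.046 ] [-0.1579 -0.0322]
hf1 [0.5784 0.04   0.046 ] [-0.0254  0.0319]
hf2 [ 0.5793 -0.0238  0.046 ] [-0.0215 -0.0318]
die [ 0.4966 -0.1392  0.086 ] [-0.0988 -0.1509]
cap [0.5397 0.0094 0.122 ] [-0.0626 -0.0005]
knob tri [ 0.571  -0.0964  0.2712] [ 0.571  -0.0964  0.2712]
ram tri [0.6009 0.0057 0.2687] [0.6011 0.0055 0.2687]
lever axis [ 0.5975 -0.0969] knob0 [ 0.5719 -0.0957]
[[ 0.8944  0.4474 -0.0008]
 [ 0.4474 -0.8944  0.0014]
 [-0.0001 -0.0016 -1.    ]]
{'fov_y': 65.70646984690485, 'cx': 253.6680570606881, 'cy': 191.29286797205705, 'position': array([ 0.3765, -0.5662,  0.3729]), 'rotation': array([ 2.4278, -1.4979, -0.2522])}
```

Emit:
play_rows:
  targets: "-1 0 0 -0.04 -0.1; 0 0 0 -0.08 -0.2; 1 0 0 -0.12 -0.3; 1 0.02 -0.02 -0.15 -0.4; 1 0.045 -0.04 -0.15 -0.5; 1 0.07 -0.065 -0.15 -0.6; 1 0.1 -0.09 -0.15 -0.7; 1 0.125 -0.115 -0.15 -0.8"
  squeeze: 30

```text
clock: 0.77
tcp_pos: [0.3631, -0.4427, 0.3503]
orientation: [-2.53, -1.862, -0.0]
contact_force: [1.0, -0.9, -0.1]
grip_width: 0.0008
gripper_force: 0.0
```

```bash
cat > go.py <<'E'
from h import *
O=np.array([.602,.0065]);YAW=-.046
M=np.array([[np.cos(YAW),-np.sin(YAW)],[np.sin(YAW),np.cos(YAW)]])
def go(x,y,z,yaw=np.pi+YAW,local=True):
    "shift and spin from the measured pose to a point in the capper's frame (tool down)"
    ob=r.get_obs();Rt=R.from_rotvec(ob['orientation']).as_matrix()
    w=np.r_[O+M@[x,y] if local else [x,y],z]
    ty=np.arctan2(Rt[1,0],Rt[0,0]);s=-((yaw-ty+np.pi)%(2*np.pi)-np.pi)
    print('clock',ob['clock'],'tcp',ob['tcp_pos'].round(4),'world',w.round(4),'shift',(Rt.T@(w-ob['tcp_pos'])).round(4),'spin',round(s,3),'F',np.round(ob['contact_force'],1),'loc',(M.T@(ob['tcp_pos'][:2]-O)).round(4),'q',np.round(ob['joints'],2))
E
python3 - <<'E'
from go import *
go(-.10,-.15,.35)
t=Cam('top');s=Cam('scene')
for a,b in [((548,97),(40,145)),((548,240),(170,95)),((592,128),(95,112))]:
    d=s.ray([190+b[0]/4.7,145+b[1]/4.7]);d2=t.ray([200+a[0]/5.7,125+a[1]/5.7])
    k=np.linalg.lstsq(np.c_[d,-d2],t.p-s.p,rcond=None)[0];A,B=s.p+d*k[0],t.p+d2*k[1];print(A.round(3),B.round(3),M.T@(A[:2]-O))
E
```

```text
clock 0.7667 tcp [ 0.3631 -0.4427  0.3503] world [ 0.4952 -0.1387  0.35  ] shift [0.3295 0.0359 0.0005] spin -1.826 F [ 1.  -0.9 -0.1] loc [-0.218  -0.4597] q [ 0.93  0.21 -0.19  1.59  0.04  1.34  0.44]
[ 0.672 -0.106  0.23 ] [ 0.644 -0.08   0.223] [ 0.07538112 -0.10942553]
[ 0.568 -0.079  0.238] [ 0.569 -0.08   0.238] [-0.03018115 -0.08650767]
[ 0.624 -0.1    0.24 ] [ 0.626 -0.101  0.24 ] [ 0.02699742 -0.10488352]
```

Emit:
play_rows:
  targets: "1 0.04 0.005 0 -0.11; 1 0.08 0.01 0 -0.22; 1 0.12 0.014 0 -0.33; 1 0.16 0.018 0 -0.44; 1 0.2 0.022 0 -0.55; 1 0.24 0.026 0 -0.66; 1 0.28 0.03 0 -0.77; 1 0.32 0.035 0 -0.88"

```text
clock: 1.43
tcp_pos: [0.4924, -0.1486, 0.3505]
orientation: [-1.496, -2.762, 0.001]
contact_force: [1.6, -0.3, -0.0]
grip_width: 0.0003
gripper_force: 0.0
```

```bash
python3 - <<'E'
from go import *
go(-.15,0,.3)
E
```

```text
clock 1.4333 tcp [ 0.4924 -0.1486  0.3505] world [0.4522 0.0134 0.3   ] shift [0.1576 0.0549 0.0505] spin -0.947 F [ 1.6 -0.3 -0. ] loc [-0.1024 -0.16  ] q [ 0.62  0.13 -0.5   1.7   0.07  1.33  0.69]
```

Emit:
play_rows:
  targets: "1 0.027 0.01 0 -0.12; 1 0.055 0.02 0 -0.24; 1 0.08 0.03 0 -0.36; 1 0.11 0.04 0.01 -0.48; 1 0.135 0.048 0.02 -0.6; 1 0.158 0.055 0.03 -0.72; 1 0.158 0.055 0.04 -0.84; 1 0.158 0.055 0.05 -0.947"

```text
clock: 2.1
tcp_pos: [0.4522, 0.0138, 0.3001]
orientation: [0.065, 3.141, -0.001]
contact_force: [0.5, -0.0, -0.3]
grip_width: 0.0001
gripper_force: 0.0
```

```bash
python3 - <<'E'
from go import *
go(-.18,0,.3)
E
```

```text
clock 2.1 tcp [0.4522 0.0138 0.3001] world [0.4222 0.0148 0.3   ] shift [ 0.0301 -0.0003  0.0001] spin 0.005 F [ 0.5 -0.  -0.3] loc [-0.1499  0.0004] q [ 0.5   0.06 -0.69  1.89  0.04  1.21  1.33]
```

Emit:
play_rows:
  targets: "1 0.015 0 0 0; 1 0.03 0 0 0; 1 0.035 0 0.03 0; 1 0.035 0 0.06 0; 1 0.035 0 0.09 0; 1 0.035 0 0.12 0; 1 0.035 0 0.15 0; 1 0.035 0 0.17 0"

```text
clock: 2.77
tcp_pos: [0.4162, 0.0136, 0.1281]
orientation: [-0.08, -3.138, 0.0]
contact_force: [-0.4, 0.0, -0.4]
grip_width: 0.0002
gripper_force: 0.0
```

```bash
python3 - <<'E'
from go import *
import cv2
go(-.18,0,.025)
print(Cam('wrist').p, Cam('wrist').proj(np.r_[O+M@[-.159,0],.046]))
cv2.imwrite('pics/w1.png',r.grab_frame('wrist')[:,:,::-1])
E
```

```text
clock 2.7667 tcp [0.4162 0.0136 0.1281] world [0.4222 0.0148 0.025 ] shift [-0.0062  0.0014  0.103 ] spin -0.005 F [-0.4  0.  -0.4] loc [-0.1859 -0.0014] q [ 0.45  0.21 -0.69  2.18  0.19  0.81  1.16]
[0.33347823 0.01777225 0.30147431] [254.85638825 214.7827849 ]
```

View pics/w1.png

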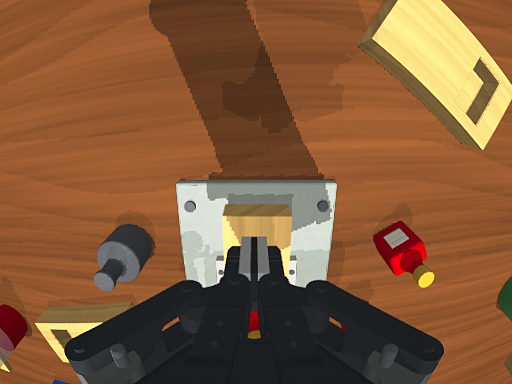

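The wrist view shows the holder's near end at (257,205–216), where it was predicted, and the shut fingertips centred behind it at (254,240). Now I descend.

Emit:
play_rows:
  targets: "1 -0.001 0.001 0.025 0; 1 -0.002 0.001 0.05 0; 1 -0.003 0.001 0.07 0; 1 -0.003 0.001 0.085 0; 1 -0.003 0.001 0.095 0; 1 -0.003 0.001 0.102 0; 1 -0.003 0.001 0.102 0"

```text
clock: 3.4
tcp_pos: [0.4207, 0.0147, 0.0281]
orientation: [-0.08, -3.139, 0.0]
contact_force: [-0.7, -0.4, -0.0]
grip_width: 0.0001
gripper_force: 0.0
```

```bash
python3 - <<'E'
from go import *
go(-.106,0,.026)
E
```

```text
clock 3.4 tcp [0.4207 0.0147 0.0281] world [0.4961 0.0114 0.026 ] shift [-0.0755  0.0006  0.002 ] spin -0.005 F [-0.7 -0.4 -0. ] loc [-0.1815 -0.0002] q [ 0.32  0.4  -0.59  2.25  0.4   0.59  0.95]
```

Emit:
play_rows:
  targets: "1 -0.004 0 0.002 0; 1 -0.007 0 0.002 0; 1 -0.01 0 0.002 0; 1 -0.013 0 0.002 0; 1 -0.016 0 0.002 0; 1 -0.02 0 0.002 0; 1 -0.024 0 0.002 0; 1 -0.028 0 0.002 0"

```text
clock: 4.07
tcp_pos: [0.4495, 0.0132, 0.0267]
orientation: [0.08, 3.14, -0.0]
contact_force: [0.8, 0.5, -0.6]
grip_width: -0.0006
gripper_force: 0.0
```

Emit:
play_rows:
  targets: "1 -0.004 0 0 0; 1 -0.008 0 0 0; 1 -0.012 0 0 0; 1 -0.016 0 0 0; 1 -0.02 0 0 0; 1 -0.024 0 0 0; 1 -0.028 0 0 0; 1 -0.032 0 0 0"

```text
clock: 4.73
tcp_pos: [0.4814, 0.0117, 0.0266]
orientation: [-0.08, -3.141, -0.0]
contact_force: [-0.7, 0.3, -0.0]
grip_width: -0.0
gripper_force: 0.0
```

```bash
python3 - <<'E'
from go import *
go(-.106,0,.026)
E
```

```text
clock 4.7333 tcp [0.4814 0.0117 0.0266] world [0.4961 0.0114 0.026 ] shift [-0.0147  0.0004  0.0006] spin -0.005 F [-0.7  0.3 -0. ] loc [-0.1207 -0.0004] q [ 0.31  0.48 -0.57  2.12  0.42  0.65  0.98]
```

Push the remaining 15 mm slowly, with 3 mm over-travel to seat against the stop.

Emit:
play_rows:
  targets: "1 -0.003 0 0 0; 1 -0.006 0 0 0; 1 -0.009 0 0 0; 1 -0.011 0 0 0; 1 -0.013 0 0 0; 1 -0.0145 0 0 0; 1 -0.0155 0 0 0; 1 -0.0155 0 0 0"

```text
clock: 5.4
tcp_pos: [0.4966, 0.0109, 0.0266]
orientation: [0.08, 3.14, 0.0]
contact_force: [0.6, -0.3, 0.1]
grip_width: 0.0001
gripper_force: 0.0
```

```bash
python3 - <<'E'
from go import *
import cv2
go(-.106,0,.026)
t=r.grab_frame('top')[:,:,::-1];s=r.grab_frame('scene')[:,:,::-1]
a=cv2.resize(t[125:229,215:320],(400,396),interpolation=cv2.INTER_CUBIC);b=cv2.resize(s[165:264,200:300],(400,396),interpolation=cv2.INTER_CUBIC)
cv2.imwrite('pics/home.png',np.hstack([a,b]))
E
```

```text
clock 5.4 tcp [0.4966 0.0109 0.0266] world [0.4961 0.0114 0.026 ] shift [0.0005 0.0005 0.0006] spin -0.005 F [ 0.6 -0.3  0.1] loc [-0.1055 -0.0005] q [ 0.31  0.5  -0.56  2.08  0.42  0.67  0.99]
```

View pics/home.png

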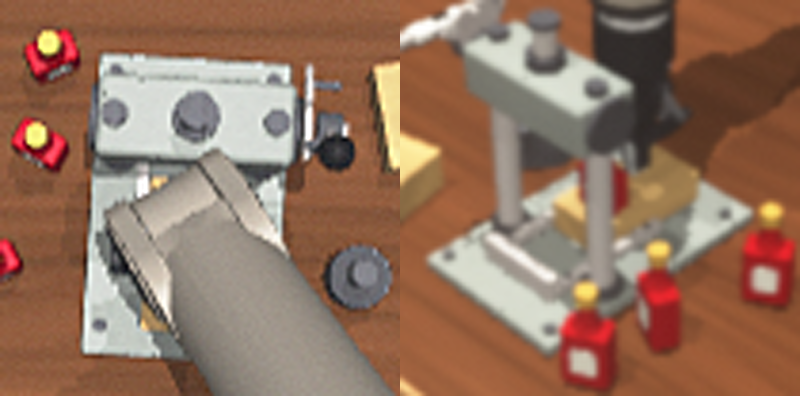

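```bash
python3 - <<'E'
from go import *
s=Cam('scene');o=r.get_obs()
for n,p in dict(tcp=o['tcp_pos'],nearL0=np.r_[O+M@[-.159,.033],.046],nearLhome=np.r_[O+M@[-.095,.033],.046],farL0=np.r_[O+M@[-.029,.033],.046],farLhome=np.r_[O+M@[.035,.033],.046]).items():
    q=s.proj(p);print(n,q.round(1),'crop',((q-[200,165])*4+[400,0]).round())
f=r.grab_frame('scene')[:,:,::-1]
cv2.imwrite('pics/s2.png',cv2.resize(f[180:240,225:305],None,fx=9,fy=9,interpolation=cv2.INTER_CUBIC))
E
```

```text
tcp [258.9 213.4] crop [636. 194.]
nearL0 [274.8 207.1] crop [699. 169.]
nearLhome [263.1 214.5] crop [652. 198.]
farL0 [250.4 222.4] crop [602. 230.]
farLhome [237.3 230.6] crop [549. 262.]
```

View pics/s2.png

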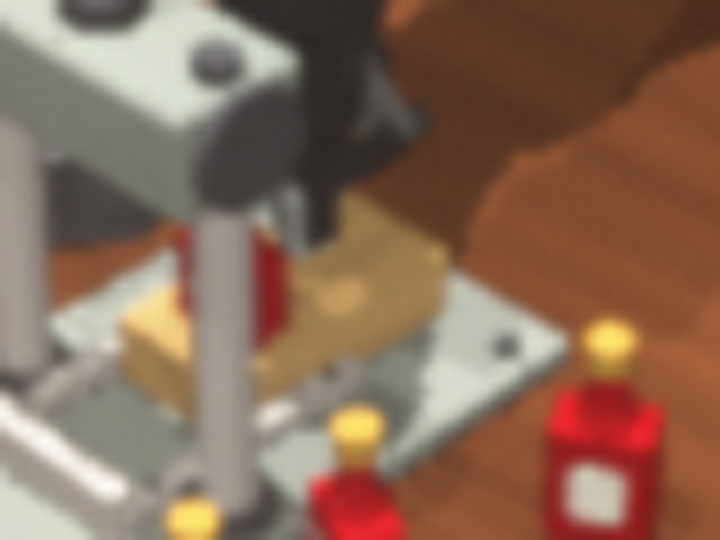

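The holder has not moved. Its ends are still at their starting pixels, and the fingertips show at (260,207) in the scene view, above its top face, where the TCP reading puts them at (259,213). I'll check where the fingertips really end.

```bash
python3 - <<'E'
from go import *
o=r.get_obs();w=Cam('wrist');Rt=R.from_rotvec(o['orientation']).as_matrix()
for d in (0,.01,.02,.03,.04,.054): print(d,w.proj(o['tcp_pos']-Rt[:,2]*d).round(1))
print('holder near top',w.proj(np.r_[O+M@[-.159,0],.046]).round(1))
f=r.grab_frame('wrist')[:,:,::-1]
cv2.imwrite('pics/w2.png',cv2.resize(f[170:350,130:380],None,fx=3.2,fy=3.2))
E
```

```text
0 [253.3 226.7]
0.01 [253.3 233.7]
0.02 [253.3 241.5]
0.03 [253.3 250.1]
0.04 [253.3 259.6]
0.054 [253.3 274.8]
holder near top [253.7 150.9]
```

View pics/w2.png

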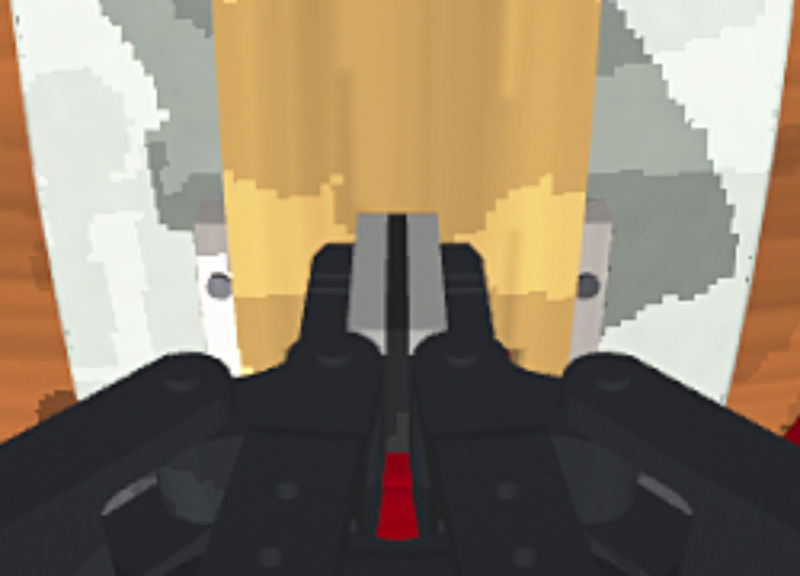

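```bash
python3 - <<'E'
from go import *
from scipy.optimize import brentq
o=r.get_obs();w=Cam('wrist');s=Cam('scene');Rt=R.from_rotvec(o['orientation']).as_matrix();p=o['tcp_pos']
for hx in (0,.009,.011,.013): print(hx,brentq(lambda d:w.proj(p-Rt[:,2]*d+Rt[:,0]*hx)[1]-236.6,-.02,.08))
print('half-width y px',w.proj(p-Rt[:,2]*.022+Rt[:,0]*.011+Rt[:,1]*.0145), 'seen 242..267')
for v in(206,207.2,208.5): print('scene d',brentq(lambda d:s.proj(p-Rt[:,2]*d)[1]-v,-.02,.08))
E
```

```text
0 0.01384509254515527
0.009 0.03104325277881495
0.011 0.03486506617862325
0.013 0.03868687958469474
half-width y px [278.95751415 225.9348131 ] seen 242..267
scene d 0.03566647597192347
scene d 0.029984616954411167
scene d 0.02380030664670986
```

Emit:
play_rows:
  targets: "1 0 0 -0.02 0; 1 0 0 -0.04 0; 1 0.035 0 -0.04 0; 1 0.06 0 -0.04 0; 1 0.075 0 -0.04 0; 1 0.075 0 -0.04 0"

```text
clock: 6.1
tcp_pos: [0.4175, 0.0141, 0.0662]
orientation: [-0.078, -3.137, 0.003]
contact_force: [0.1, -0.0, -0.5]
grip_width: -0.0002
gripper_force: 0.0
```

```bash
python3 - <<'E'
from go import *
go(-.18,0,.004)
E
```

```text
clock 6.1 tcp [0.4175 0.0141 0.0662] world [0.4222 0.0148 0.004 ] shift [-0.0048  0.001   0.0622] spin -0.004 F [ 0.1 -0.  -0.5] loc [-0.1846 -0.0009] q [ 0.38  0.33 -0.65  2.23  0.32  0.68  1.03]
```

Emit:
play_rows:
  targets: "1 -0.003 0.001 0.02 0; 1 -0.003 0.001 0.04 0; 1 -0.003 0.001 0.05 0; 1 -0.003 0.001 0.057 0; 1 -0.003 0.001 0.063 0; 1 -0.003 0.001 0.066 0; 1 -0.003 0.001 0.068 0"

```text
clock: 6.68
tcp_pos: [0.4249, 0.0157, -0.0015]
orientation: [0.08, 3.14, 0.0]
contact_force: [0.0, 0.2, -0.1]
grip_width: -0.0001
gripper_force: 0.0
```

```bash
python3 - <<'E'
from go import *
go(-.106,0,-.002)
E
```

```text
clock 6.6833 tcp [ 0.4249  0.0157 -0.0015] world [ 0.4961  0.0114 -0.002 ] shift [-0.0714 -0.0007  0.0005] spin -0.005 F [ 0.   0.2 -0.1] loc [-0.1774  0.001 ] q [ 0.28  0.47 -0.54  2.25  0.48  0.53  0.89]
```

Emit:
play_rows:
  targets: "1 -0.003 0 0 0; 1 -0.006 0 0 0; 1 -0.009 0 0 0; 1 -0.012 0 0 0; 1 -0.015 0 0 0; 1 -0.018 0 0 0; 1 -0.021 0 0 0; 1 -0.024 0 0 0"

```text
clock: 7.35
tcp_pos: [0.4487, 0.0143, -0.0014]
orientation: [-0.08, -3.14, 0.0]
contact_force: [-1.3, -0.2, 1.8]
grip_width: -0.0003
gripper_force: 0.8
```

```bash
python3 - <<'E'
from go import *
go(-.106,0,-.002)
f=r.grab_frame('wrist')[:,:,::-1];g=r.grab_frame('scene')[:,:,::-1]
cv2.imwrite('pics/w3.png',np.hstack([cv2.resize(f[150:290,190:330],(400,400)),cv2.resize(g[180:250,225:295],(400,400),interpolation=cv2.INTER_CUBIC)]))
E
```

```text
clock 7.35 tcp [ 0.4487  0.0143 -0.0014] world [ 0.4961  0.0114 -0.002 ] shift [-0.0474 -0.0005  0.0006] spin -0.005 F [-1.3 -0.2  1.8] loc [-0.1534  0.0007] q [ 0.28  0.49 -0.54  2.2   0.47  0.56  0.91]
```

View pics/w3.png

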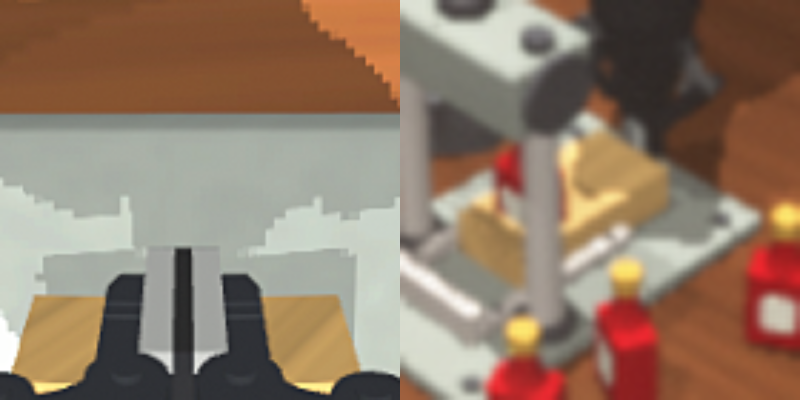

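The fingertips are now behind the holder, the near end is at (670,170) in the right half, and it is sliding. Continuing.

Emit:
play_rows:
  targets: "1 -0.004 0 0 0; 1 -0.008 0 0 0; 1 -0.012 0 0 0; 1 -0.016 0 0 0; 1 -0.02 0 0 0; 1 -0.024 0 0 0; 1 -0.028 0 0 0; 1 -0.032 0 0 0"

```text
clock: 8.12
tcp_pos: [0.4809, 0.0127, -0.0014]
orientation: [-0.08, -3.14, -0.0]
contact_force: [-1.4, -0.4, -0.3]
grip_width: -0.0
gripper_force: 0.5
```

Emit:
play_rows:
  targets: "1 -0.002 0 0 0; 1 -0.004 0 0 0; 1 -0.006 0 0 0; 1 -0.008 0 0 0; 1 -0.01 0 0 0; 1 -0.012 0 0 0; 1 -0.0135 0 0 0; 1 -0.0145 0 0 0"

```text
clock: 8.78
tcp_pos: [0.4952, 0.012, -0.0014]
orientation: [0.08, 3.14, 0.0]
contact_force: [-1.4, 1.6, 1.3]
grip_width: 0.0001
gripper_force: 0.8
```

```bash
python3 - <<'E'
from go import *
go(-.106,0,-.002)
E
```

```text
clock 8.7833 tcp [ 0.4952  0.012  -0.0014] world [ 0.4961  0.0114 -0.002 ] shift [-0.0009 -0.0005  0.0006] spin -0.005 F [-1.4  1.6  1.3] loc [-0.1069  0.0005] q [ 0.28  0.54 -0.53  2.1   0.47  0.62  0.94]
```

Emit:
play_rows:
  targets: "1 -0.001 0 0 0; 1 -0.002 0 0 0; 1 -0.003 0 0 0; 1 -0.003 0 0 0"

```text
clock: 9.12
tcp_pos: [0.4956, 0.0118, -0.0018]
orientation: [-0.079, -3.136, 0.002]
contact_force: [-7.7, 0.5, 5.9]
grip_width: 0.0001
gripper_force: 3.7
```

Force rose to 7.7 N and the tool stalled at the expected home spot, so the holder is against the stop. I back off gently and look.

Emit:
play_rows:
  targets: "1 0 0 0 0; 1 0.002 0 0 0; 1 0.004 0 0 0; 1 0.012 0 0 0; 1 0.025 0 0 0; 1 0.035 0 -0.02 0; 1 0.035 0 -0.06 0; 1 0.035 0 -0.1 0"

```text
clock: 9.78
tcp_pos: [0.4606, 0.0137, 0.0986]
orientation: [-0.078, -3.137, -0.0]
contact_force: [1.4, -0.7, 0.3]
grip_width: 0.0001
gripper_force: 0.0
```

```bash
python3 - <<'E'
from go import *
go(-.12,-.112,.30)
w=Cam('wrist')
print('near edge home top',w.proj(np.r_[O+M@[-.095,.033],.046]).round(1),w.proj(np.r_[O+M@[-.095,-.033],.046]).round(1))
f=r.grab_frame('wrist')[:,:,::-1];g=r.grab_frame('scene')[:,:,::-1]
cv2.imwrite('pics/w4.png',np.hstack([cv2.resize(f[150:290,190:330],(400,400)),cv2.resize(g[180:250,225:295],(400,400),interpolation=cv2.INTER_CUBIC)]))
E
```

```text
clock 9.7833 tcp [0.4606 0.0137 0.0986] world [ 0.477  -0.0999  0.3   ] shift [-0.0212 -0.1126 -0.2014] spin -0.004 F [ 1.4 -0.7  0.3] loc [-0.1416  0.0007] q [ 0.4   0.34 -0.66  2.11  0.29  0.79  1.08]
near edge home top [290.3 248.4] [214.9 248.6]
```

View pics/w4.png

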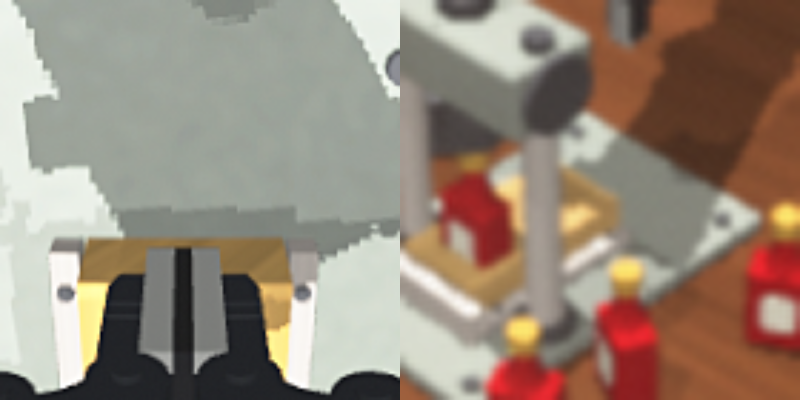

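The holder is home: its top near edge is at wrist row 249 (predicted 248.5), its near end is flush with the rail ends, and the bottle is upright in the pocket. Next I measure the true fingertip offset numerically and rise.

```bash
python3 - <<'E'
from go import *
from scipy.optimize import brentq
o=r.get_obs();s=Cam('scene');p=o['tcp_pos']
print(s.proj(p).round(1))
g=cv2.cvtColor(r.grab_frame('scene'),cv2.COLOR_RGB2GRAY);u=int(round(s.proj(p)[0]))
print(u);print(g[178:200,u-5:u+6])
for v in range(184,192): print(v,round(brentq(lambda d:s.proj(p+[0,0,d])[1]-v,-.05,.09),4))
E
```

```text
[264.6 194.1]
265
[[ 78  59  56  48  44  41  43  42  42  45  46]
 [ 94  80  78  64  47  43  42  43  45  51  62]
 [100  90  93  90  66  46  42  44  53  73  93]
 [ 99  94 101 117  95  56  42  46  68  95 107]
 [ 98  94 105 125 102  60  44  48  71  99 108]
 [ 98  94 105 125 104  60  44  48  70  99 106]
 [100  99 107 126 104  61  46  47  67  95 102]
 [106 110 110 127 102  62  45  50  69  93  99]
 [107 109 110 126 106  66  56  64  78  93  96]
 [103 104 110 126 114  85  82  93  94  94  89]
 [100 102 106 115 119 105  99  97  97  92  80]
 [ 99  99 101 105 108 105 101  99  98  90  73]
 [100 100  99  99 101 102 102 101  99  93  75]
 [ 99  99  99 100 100  99  99 100 102  99  88]
 [ 98 100  99  98  98  98  99  98  98  98  89]
 [101 100  98  98  98  98  96  98  96  88  74]
 [101 101 100  99  98  97  98  97  91  73  65]
 [102 102 102 101 100 101  98  96  85  70  61]
 [103 103 103 103 102 103 101  94  74  64  64]
 [106 104 102 103 103 102 100  90  71  63  63]
 [106 105 106 104 104 102  95  78  67  65  64]
 [108 107 106 106 105 102  90  72  65  63  65]]
184 0.0454
185 0.041
186 0.0365
187 0.032
188 0.0275
189 0.023
190 0.0185
191 0.014
```

Emit:
play_rows:
  targets: "1 0 0 -0.04 0; 1 0 0 -0.08 0; 1 0 0 -0.12 0; 1 0 0 -0.16 0; 1 0 -0.03 -0.18 0; 1 -0.005 -0.06 -0.2 0; 1 -0.005 -0.09 -0.2 0; 1 -0.005 -0.113 -0.2 0"

```text
clock: 10.6
tcp_pos: [0.4623, -0.1024, 0.2988]
orientation: [0.083, 3.139, -0.003]
contact_force: [-0.5, -0.1, -0.4]
grip_width: -0.0
gripper_force: 0.0
```

```bash
python3 - <<'E'
from go import *
go(-.065,-.112,.228)
E
```

```text
clock 10.6 tcp [ 0.4623 -0.1024  0.2988] world [ 0.5319 -0.1024  0.228 ] shift [-0.0694  0.0039  0.0709] spin -0.007 F [-0.5 -0.1 -0.4] loc [-0.1345 -0.1153] q [ 0.67  0.1  -0.62  1.86  0.06  1.21  1.55]
```

Emit:
play_rows:
  targets: "1 0 0 0.03 0; 1 0 -0.001 0.055 0; 1 -0.02 -0.002 0.072 0; 1 -0.045 -0.002 0.072 0; 1 -0.06 -0.002 0.072 0; 1 -0.067 -0.002 0.072 0; 1 -0.067 -0.002 0.072 0"

```text
clock: 11.18
tcp_pos: [0.5296, -0.1047, 0.2253]
orientation: [-0.079, -3.139, -0.002]
contact_force: [-0.1, 0.0, 0.4]
grip_width: 0.0001
gripper_force: 0.0
```

```bash
python3 - <<'E'
from go import *
go(.023,-.106,.219)
E
```

```text
clock 11.1833 tcp [ 0.5296 -0.1047  0.2253] world [ 0.6201 -0.1004  0.219 ] shift [-0.0902  0.0088  0.0062] spin -0.004 F [-0.1  0.   0.4] loc [-0.0672 -0.1144] q [ 0.59  0.29 -0.61  1.82  0.19  1.09  1.43]
```

Emit:
play_rows:
  targets: "1 0 0.0088 -0.002 0; 1 -0.005 0.0088 -0.002 0; 1 -0.011 0.0088 -0.002 0; 1 -0.016 0.0088 -0.002 0; 1 -0.021 0.0088 -0.002 0; 1 -0.026 0.0088 -0.002 0; 1 -0.031 0.0088 -0.002 0; 1 -0.036 0.0088 -0.002 0"

```text
clock: 11.85
tcp_pos: [0.5639, -0.0976, 0.2286]
orientation: [-0.08, -3.137, 0.0]
contact_force: [-3.2, 1.8, 2.6]
grip_width: -0.0003
gripper_force: 1.8
```

```bash
cat > kn.py <<'E'
from go import *
# knob by darkness in the scene view, along the lever's known arc
s=Cam('scene');g=cv2.cvtColor(r.grab_frame('scene'),cv2.COLOR_RGB2GRAY)
for a in np.arange(0,1.15,.0873*1.5):
    th=a-np.radians(20);p=np.r_[O+M@[.075*np.sin(th),-.104],.2+.075*np.cos(th)];u,v=s.proj(p).round().astype(int)
    print(round(a,2),(u,v),g[v-1:v+2,u-1:u+2].mean().round())
go(.023,-.106,.219)
E
python3 kn.py
```

```text
0.0 (np.int64(221), np.int64(156)) 67.0
0.13 (np.int64(219), np.int64(156)) 45.0
0.26 (np.int64(217), np.int64(157)) 42.0
0.39 (np.int64(215), np.int64(158)) 50.0
0.52 (np.int64(213), np.int64(159)) 90.0
0.65 (np.int64(211), np.int64(160)) 104.0
0.79 (np.int64(209), np.int64(162)) 105.0
0.92 (np.int64(207), np.int64(164)) 110.0
1.05 (np.int64(205), np.int64(167)) 110.0
clock 11.9 tcp [ 0.5658 -0.0979  0.2287] world [ 0.6201 -0.1004  0.219 ] shift [-0.0543  0.0002  0.0097] spin -0.005 F [ 1.7 -0.4  0.3] loc [-0.0313 -0.106 ] q [ 0.54  0.35 -0.61  1.74  0.22  1.13  1.39]
```

Emit:
play_rows:
  targets: "1 -0.005 0 0 0; 1 -0.01 0 0 0; 1 -0.015 0 0.001 0; 1 -0.02 0 0.002 0; 1 -0.025 0 0.003 0; 1 -0.03 0 0.004 0; 1 -0.035 0 0.006 0; 1 -0.04 0 0.008 0"

```text
clock: 12.57
tcp_pos: [0.6052, -0.0996, 0.2204]
orientation: [-0.079, -3.139, -0.0]
contact_force: [-0.6, -0.3, 0.5]
grip_width: 0.0001
gripper_force: 0.5
```

```bash
python3 kn.py
```

```text
0.0 (np.int64(221), np.int64(156)) 103.0
0.13 (np.int64(219), np.int64(156)) 97.0
0.26 (np.int64(217), np.int64(157)) 76.0
0.39 (np.int64(215), np.int64(158)) 48.0
0.52 (np.int64(213), np.int64(159)) 78.0
0.65 (np.int64(211), np.int64(160)) 81.0
0.79 (np.int64(209), np.int64(162)) 42.0
0.92 (np.int64(207), np.int64(164)) 43.0
1.05 (np.int64(205), np.int64(167)) 104.0
clock 12.6167 tcp [ 0.6065 -0.0998  0.2199] world [ 0.6201 -0.1004  0.219 ] shift [-0.0136  0.0001  0.0009] spin -0.005 F [ 0.2 -0.   0.4] loc [ 0.0094 -0.106 ] q [ 0.5   0.42 -0.59  1.65  0.25  1.14  1.37]
```

Past the changeover at about 0.85. I push on to the second stop until force rises.

Emit:
play_rows:
  targets: "1 -0.003 0 0.001 0; 1 -0.006 0 0.001 0; 1 -0.009 0 0.002 0; 1 -0.012 0 0.002 0; 1 -0.014 0 0.002 0; 1 -0.0155 0 0.002 0; 1 -0.0165 0 0.002 0; 1 -0.0165 0 0.002 0"

```text
clock: 13.28
tcp_pos: [0.6199, -0.1008, 0.2184]
orientation: [-0.08, -3.136, 0.001]
contact_force: [-7.9, 0.2, 4.1]
grip_width: 0.0001
gripper_force: 4.0
```

```bash
python3 kn.py
```

```text
0.0 (np.int64(221), np.int64(156)) 103.0
0.13 (np.int64(219), np.int64(156)) 99.0
0.26 (np.int64(217), np.int64(157)) 96.0
0.39 (np.int64(215), np.int64(158)) 91.0
0.52 (np.int64(213), np.int64(159)) 64.0
0.65 (np.int64(211), np.int64(160)) 49.0
0.79 (np.int64(209), np.int64(162)) 99.0
0.92 (np.int64(207), np.int64(164)) 71.0
1.05 (np.int64(205), np.int64(167)) 43.0
clock 13.3333 tcp [ 0.6198 -0.1008  0.2184] world [ 0.6201 -0.1004  0.219 ] shift [-0.0002  0.0003 -0.0006] spin -0.005 F [-7.7  0.7  4.2] loc [ 0.0228 -0.1063] q [ 0.49  0.45 -0.58  1.62  0.26  1.16  1.36]
```

Emit:
play_rows:
  targets: "1 -0.001 0 0 0; 1 0.005 0 0 0; 1 0.02 0 0 0; 1 0.05 0 0 0; 1 0.08 0 -0.01 0; 1 0.11 0 -0.03 0; 1 0.11 0 -0.05 0; 1 0.11 0 -0.05 0"

```text
clock: 14.0
tcp_pos: [0.5131, -0.0954, 0.2727]
orientation: [0.08, 3.134, -0.004]
contact_force: [1.1, 0.9, -0.1]
grip_width: -0.0003
gripper_force: 0.0
```

```bash
python3 - <<'E'
import kn
from go import *
t=Cam('top');b=cv2.imread('pics/top0.png').astype(int);f=r.grab_frame('top')[:,:,::-1].astype(int)
g=f.mean(2)
p=t.proj(np.r_[O+M@[.048,-.104],.257]).round().astype(int);print('top knob end',p,g[p[1]-2:p[1]+3,p[0]-2:p[0]+3].mean())
s=Cam('scene');h=r.grab_frame('scene')[:,:,::-1].astype(int);b2=cv2.imread('pics/scene0.png').astype(int)
# bystanders: changed pixels around minis/die in scene
d=abs(h-b2).max(2)
for n,(x0,y0,x1,y1) in dict(m1=(240,233,257,262),m2=(260,224,272,252),m3=(284,215,300,244)).items(): print(n,(d[y0:y1,x0:x1]>40).mean().round(3))
d=abs(f-b).max(2);print('die',(d[186:206,300:318]>40).mean())
rim=s.proj(np.r_[O,.101]);print('bell',rim)
E
```

```text
0.0 (np.int64(221), np.int64(156)) 104.0
0.13 (np.int64(219), np.int64(156)) 105.0
0.26 (np.int64(217), np.int64(157)) 108.0
0.39 (np.int64(215), np.int64(158)) 103.0
0.52 (np.int64(213), np.int64(159)) 101.0
0.65 (np.int64(211), np.int64(160)) 105.0
0.79 (np.int64(209), np.int64(162)) 104.0
0.92 (np.int64(207), np.int64(164)) 71.0
1.05 (np.int64(205), np.int64(167)) 47.0
clock 14.05 tcp [ 0.5133 -0.0955  0.2711] world [ 0.6201 -0.1004  0.219 ] shift [-0.1066  0.0006  0.0527] spin -0.005 F [-0.  -0.  -0.5] loc [-0.0839 -0.1059] q [ 0.61  0.21 -0.63  1.8   0.14  1.17  1.45]
top knob end [304 140] 50.653333333333336
m1 0.0
m2 0.0
m3 0.0
die 0.85
bell [237.77377401 209.98961983]
```

The lever stays at 1.05 after release, the knob is where expected in both views, and the minis are unmoved. The die is only hidden by the arm in the top view, and nothing passed near it. Handing in.

```bash
python3 -c "
from bench import r
print(r.hand_in())"
```

```text
the job is handed in; nothing more can be done
None
```

The holder sits home against the stop bar and the lever stays at its second stop. The job was handed in at about 14 s; the verdict was not shown. The first push passed just over the holder without moving it and had to be repeated lower.

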